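# Work the child lock and tip the walnuts

### The arm

A 7-joint arm with a two-finger parallel gripper is mounted at the origin on the work surface. World frame = base frame: x ahead of the robot, y to its left, z up, the work surface at z = 0. Lengths are in mm, angles in rad, forces in N, time in s.
With the tool pointing down it reaches from about 400 to 900 mm from the base axis. Payload 5.5 kg.
Tool frame: the origin (TCP) lies at the very end of the fingers, on their centre line; the grasp point (between the pads) lies 19 mm behind it (ctrl.tcp_to_grasp is the distance from the TCP to the grasp point, in mm); z points along the fingers, y is the direction in which the jaws open and shut (so a half turn about z gives the same grasp; the last joint's range is limited). The gripper opens to 92 mm and grips with 3 to 60 N. Pads are 19 mm wide; open, the fingers measure 130 mm over their backs; the gripper's body (75 mm by 190 mm) begins 47 mm behind the grasp point.
Start: joints at [1.521, 0.501, -0.427, 1.55, 0.221, 1.138, -0.21], TCP at [200.054, -618.448, 226.729] pointing down, gripper open.
Joint ranges: [-2.88, 2.88], [-0.31, 2.03], [-1.54, 1.56], [0.2, 2.42], [-1.41, 4.55], [0.19, 2.02], [-2.57, 2.57]. Speed limits (rad/s): [2.57, 2.57, 3.14, 3.14, 3.14, 3.14, 3.14].

### API

Orientations are given as a 3x3 rotation matrix whose columns are the frame's x, y, z axes.
In Python, from plant import ctrl, viewer gives the robot as it stands.
- The arm moves only by the tool servo_tool, never from a script. Its argument "plan" is one flat list of numbers, 5 for each row, row after row: the finger opening in mm, from 0 to 91.8, then the shift along the tool's x, y, z in mm, then the turn about the tool's z in degrees. A call has 1 to 10 rows; each row is the pose to reach, as a shift and turn from the pose commanded when the call began, along the tool's axes at that moment; what a row does not reach only later rows make up. A row lasts 1/12 s, in which the tool goes at most 41.7 mm and 7.16 degrees, less where a joint would pass 70% of its speed; a pose out of reach is approached as far as the arm can. A call with a gripper value outside its range is refused whole. The fingers move at their own pace and stop on an object; "grip_force" is the grip in N (left out, the last holds). Time passes only in rows, so rows that repeat a pose let the fingers close. It gives the time, the measured TCP pose, the force and the opening at its end, in the units of the state.
- ctrl.sense(): the state, without advancing time (a new reading comes with each control period).
- viewer.grab_frame(name): name is "scene" or "top" or "wrist"; returns a dict with "image" (480x640x3 uint8, blue, green, red), "intrinsics" (3x3 intrinsics, pixels), "camera_from_world" (4x4, takes a point from world to camera coordinates). Camera axes: x right, y down, z forward; pixel columns grow to the right and rows downward; lengths in mm; the calibration is good to about 2 mm. A picture is of the moment at which its call begins. There is no depth.
- ctrl.finish_job(): hands the job in, once; it reports no verdict.
Trained networks look in a picture, given as the dict that the camera call returned (one of the last four; its "shot" number tells which), for a name from the list of things; names that differ only in an ending like _2 or _b are one class to them, and where a whole thing is asked for, a point or a joint stands for the part that bears it (a point fixed in the world has none). Each returns a list of dicts, best first, with "score" (0 to 1); they miss things now and then, are a little off and sometimes report something else, mostly with a low value. They report only what shows in the picture. A call takes as long as a camera call. They do not tell look-alikes from the thing itself.
- viewer.boxes_of(thing, picture): "point" ([x, y, z] in mm, in world coordinates, good to about 4 mm: the middle of the surface that is visible of it).
The state is a dict: "time_s": time; "q": joint angles; "qvel": joint speeds; "tau": joint torques, N m; "eef_pos": TCP position; "tool_rot": TCP orientation; "force": force on the tool from outside, world axes, zero at the start; "ft_torque": the same for the moment, N m; "gripper_width": opening from 0.0 (shut) to 1.0 (fully open).
Only numpy, scipy, OpenCV 4.12 (cv2) and the standard library are available. Lean on these libraries where they do the work, as an engineer would, in place of code of your own. Each camera call takes 0.05 s, during which the arm holds its last target.

### The job

Unlock the treat dispenser: throw all three levers of its child lock over to the far side, away from the robot. They free one another in a hidden order that changes from time to time, so feel which one gives, never force or squeeze one hard, and leave a locked one for later. Then raise the tray by its wooden bar to tip all the walnuts into the stoneware bowl, lower the tray gently (no dropping) until it rests level again, leave the levers thrown and do not disturb the tin, mould, rolling pin or fork.

Things in the scene. Friction and masses are not known exactly. Their poses are not given: they have to be found in the camera images.
- dispenser: Fixed beech stand carrying a steel tipping tray. Origin on the table under the stand; x points from the bar (robot side) to the pouring lip and bowl, y left, z up; yaw within 0.3 rad. Level tray: 120 mm wide, 180 long (x -95 to +85), floor top at z 89 mm, side and rear walls to 111 mm, open at the lip but for a 2.5 mm ridge.
- tray_hinge (a point): Middle of the tray's hinge axis, in the dispenser frame at (65, 0, 85) mm; the axis runs along the dispenser's y. Fixed.
- tray_bar (a point): Middle of the tray's round beech lifting bar, 14 mm thick, along the dispenser's y, 100 mm free between two thin posts; tray level: at (-105, 0, 145) mm in the dispenser frame. Can be pinched from above across x. Moves with the tray on an arc of 180 mm radius about the hinge; it may turn between the fingers. Its orientation is the tray's.
- tray (a joint): Tray angle, rad: 0 level, resting on the stand; grows as the bar is raised (lip dips); stop at 0.95. While locked, a steel bolt from the lever box lies over a tab on the tray's right side and it lifts less than 0.08. Free: about 3 N at the bar; falls back by its own weight. The ridge holds the nuts to about 0.6; at 0.8 they roll out.
- bank: Fixed grey lever box, 110 x 205 mm (y -90 to +115), top at z 65 mm, at (-30, -210) mm in the dispenser frame, axes parallel. Origin on the table under the middle lever. A tower at its left edge (x -55 to -5, 22 mm wide, 125 high) holds the bolt. Three equal black paddle levers, 22 mm wide (y), 10 thick, pivots at y +55 (left), 0, -55, z 50 mm. They bear at most 50 N of finger force, squeezing included.
- tip_left (a point): Tip of the left lever's paddle (on the lever, 76 mm from its pivot): in the bank frame (-33, 55, 118) mm when not thrown, (+33, 55, 118) mm when thrown.
- tip_mid (a point): The same for the middle lever, y = 0.
- tip_right (a point): The same for the right lever, y = -55 mm.
- lever_left (a joint): Left lever, rad: 0 leans 0.45 towards the robot (bank -x), 0.9 = far stop, fully thrown; stays where left. Free: 2 to 6 N at the paddle moves it; locked: stops hard within 0.1 rad. Which is free first, second, third is hidden and drawn anew (6 orders); each frees the next only late in its throw (by 0.8), the third draws the bolt. A freed lever stays free.
- lever_mid (a joint): The same for the middle lever.
- lever_right (a joint): The same for the right lever.
- bowl: Loose grey stoneware bowl, rim radius 90 mm, 62 mm high, 0.8 kg, standing under the pouring lip. Origin: centre of its underside, z up. Already in the right place.
- bowl_rim (a point): Centre of the bowl's mouth.
- walnut0: Walnut in its shell, 36 x 30 x 31 mm, 14 g, loose in the tray, rolls. Origin: its centre.
- walnut1: Walnut in its shell, 36 x 30 x 31 mm, 14 g, loose in the tray, rolls. Origin: its centre.
- walnut2: Walnut in its shell, 36 x 30 x 31 mm, 14 g, loose in the tray, rolls. Origin: its centre.
- walnut3: Walnut in its shell, 36 x 30 x 31 mm, 14 g, loose in the tray, rolls. Origin: its centre.
- tin: Squat metal tin with twist-lock lid, 100 mm across, 76 mm high, beyond the lever box. Origin: centre of underside. Leave alone.
- mould: Small red plastic mould, 80 mm across, 35 mm high, beyond the lever box. Origin: centre of underside. Leave alone.
- rolling_pin: Short beech rolling pin, 266 mm long, 42 mm thick, lying to the left of the tray. Origin: under its middle. Leave alone.
- fork: Stainless fork, 184 mm long, 4 mm thick, lying left of the tray. Origin: underside, near the middle. Leave alone.
Mind the look-alikes: they are no part of the job. What is shaped like the walnut2 but orange or yellow is not meant.

How it is judged (in metres and radians):
On the way, in this order (a step that is already met when the one before it is completed fails the run):
1. all three levers fully thrown (value of joint each of lever_left, lever_mid, lever_right above 0.75 rad), for 0.1 s.
2. the tray is raised steeply (value of joint tray above 0.5 rad), for 0.1 s.
At the end, for the whole second after the job is handed in: All four walnuts lie at rest in the bowl (below its rim), the bowl stands upright within 50 mm of where it was, the tray is level again (under 0.06 rad) and all three levers are thrown (beyond 0.75 rad) (all of step 1 and horizontal distance between each of walnut0, walnut1, walnut2, walnut3 and bowl_rim below 0.078 m and z of walnut0 in the frame of bowl between 0.005 and 0.058 m and linear speed of each of walnut0, walnut1, walnut2, walnut3 below 0.05 m/s and z of walnut1 in the frame of bowl between 0.005 and 0.058 m and z of walnut2 in the frame of bowl between 0.005 and 0.058 m and z of walnut3 in the frame of bowl between 0.005 and 0.058 m and value of joint tray below 0.06 rad and angle between bowl's own z axis and vertical below 0.1 rad and distance of bowl from where it was at the start of the episode below 0.05 m); the robot touches nothing.
It fails at once if a lever or the lever box is forced: more than 50 N from the fingers (contact force between the fingers and bank above 50 N).
It fails at once if the tray is dropped (falls faster than 5 rad/s) (velocity of joint tray below -5 rad/s).
It fails at once if the tin, mould, rolling pin or fork is moved more than 20 mm (distance of any of tin, mould, rolling_pin, fork from where it was at the start of the episode above 0.02 m).
It also fails if it takes over 72 s, if anything falls off the work surface, if the arm or the gripper's body presses on something with over 40 N, if the wrist force passes 120 N, or if a joint passes its speed limit or range.

## Working session

There is one attempt and no reset: what is moved stays moved. The work goes in short steps, Python scripts to look and compute and a tool call to move; the robot and the scene stay as the last step left them, time stands still between calls to the robot, and variables do not carry over. Pictures are saved under pics/ and viewed, and the job is handed in when it is done.

Besides the shell and the picture viewer there is one more tool, called after "Call:" as name(argument=value, ...) on one line, values as JSON. servo_tool: Moves the arm, as the interface text tells. Its arguments: {"type":"object","properties":{"plan":{"type":"array","items":{"type":"number"}},"grip_force":{"type":"number"}},"required":["plan"]}

```bash
ls; mkdir -p pics; python3 - <<'E'
from plant import ctrl, viewer
import cv2, numpy as np
s=ctrl.sense()
for k in s: print(k, np.round(s[k],3).tolist())
for n in ("scene","top"):
    f=viewer.grab_frame(n); cv2.imwrite(f"pics/{n}0.png",f["image"])
    for t in ["dispenser","tray_bar","bank","tip_left","tip_mid","tip_right","bowl","walnut0","tin","mould","rolling_pin","fork"]:
        r=viewer.boxes_of(t,f)
        print(n,t,[(round(d["score"],2),np.round(d["point"]).tolist()) for d in r[:5]])
E
```

```text
pics
time_s 0.0
q [1.521, 0.502, -0.427, 1.551, 0.221, 1.138, -0.21]
qvel [0.001, 0.002, -0.002, -0.0, 0.001, -0.0, -0.001]
tau [0.001, -56.659, -5.816, -27.911, -0.069, 0.031, 0.0]
eef_pos [199.766, -617.804, 225.671]
tool_rot [[0.951, 0.308, -0.001], [0.308, -0.951, 0.002], [0.0, -0.002, -1.0]]
force [-0.326, -0.177, 0.386]
ft_torque [0.042, 0.028, -0.016]
gripper_width 1.001
scene dispenser [(0.8, [587.0, 119.0, 92.0])]
scene tray_bar [(0.73, [588.0, 133.0, 89.0])]
scene bank [(0.84, [519.0, -63.0, 59.0]), (0.36, [584.0, 96.0, 117.0])]
scene tip_left [(0.64, [502.0, -10.0, 103.0])]
scene tip_mid [(0.61, [495.0, -64.0, 98.0]), (0.45, [501.0, -10.0, 98.0])]
scene tip_right [(0.6, [477.0, -119.0, 100.0])]
scene bowl [(0.59, [550.0, 158.0, 114.0]), (0.57, [738.0, 119.0, 27.0])]
scene walnut0 [(0.78, [583.0, 92.0, 117.0]), (0.67, [392.0, 145.0, 25.0]), (0.64, [588.0, 153.0, 117.0]), (0.58, [535.0, 105.0, 116.0]), (0.58, [389.0, 28.0, 30.0])]
scene tin [(0.56, [689.0, -77.0, 68.0]), (0.54, [642.0, -195.0, 17.0])]
scene mould [(0.66, [644.0, -196.0, 19.0]), (0.45, [592.0, 152.0, 117.0])]
[... 177 characters left out ...]
.0, 132.0, 85.0]), (0.66, [588.0, 162.0, 112.0])]
top tray_bar [(0.85, [578.0, 138.0, 87.0]), (0.68, [504.0, -11.0, 102.0])]
top bank [(0.77, [512.0, -52.0, 61.0])]
top tip_left [(0.56, [506.0, -11.0, 106.0]), (0.56, [598.0, 265.0, 8.0])]
top tip_mid [(0.8, [490.0, -58.0, 103.0])]
top tip_right []
top bowl [(0.81, [754.0, 102.0, 24.0]), (0.31, [682.0, -68.0, 70.0])]
top walnut0 [(0.89, [549.0, 167.0, 113.0]), (0.79, [529.0, 114.0, 114.0]), (0.76, [379.0, 35.0, 25.0]), (0.61, [580.0, 102.0, 114.0]), (0.59, [394.0, 153.0, 24.0])]
top tin [(0.84, [682.0, -67.0, 68.0]), (0.18, [594.0, 262.0, 6.0])]
top mould []
top rolling_pin [(0.89, [617.0, 317.0, 41.0])]
top fork [(0.92, [598.0, 263.0, 7.0])]
```

View pics/scene0.png

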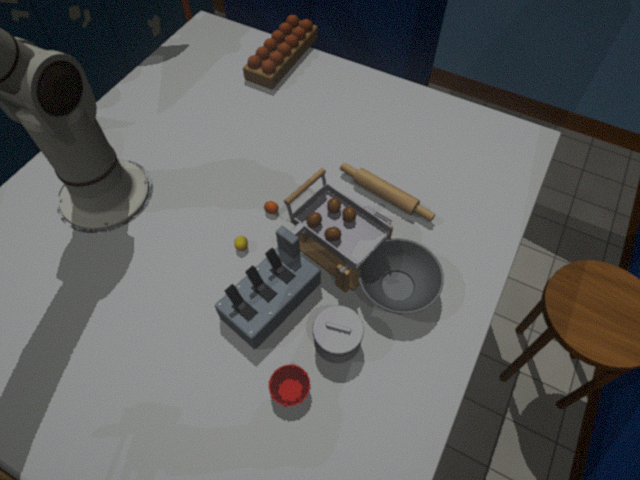

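View pics/top0.png

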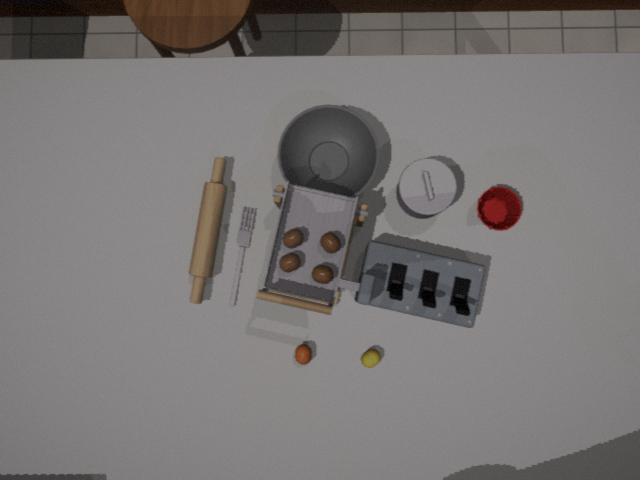

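```bash
python3 - <<'E'
import cv2
a=cv2.imread("pics/top0.png")[170:340,240:500]; cv2.imwrite("pics/topz.png",cv2.convertScaleAbs(cv2.resize(a,None,fx=3,fy=3,interpolation=2),alpha=1.6))
a=cv2.imread("pics/scene0.png")[160:350,210:410]; cv2.imwrite("pics/scenez.png",cv2.convertScaleAbs(cv2.resize(a,None,fx=3,fy=3,interpolation=2),alpha=1.6))
E
```

```text
(no output)
```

View pics/topz.png

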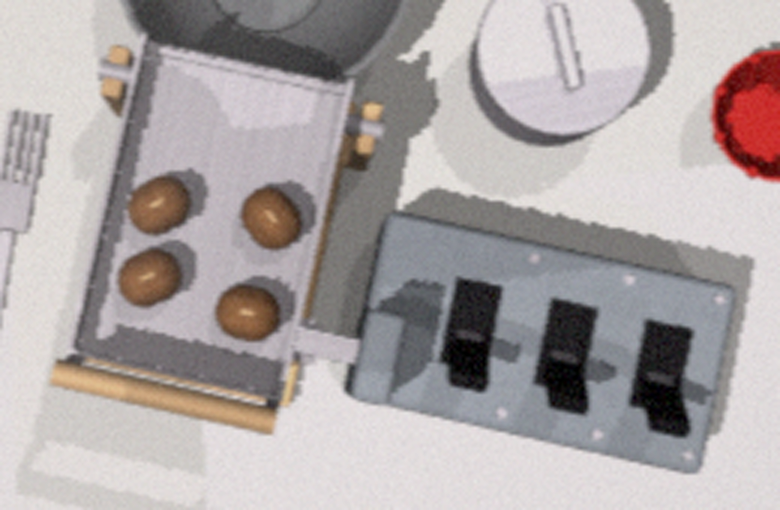

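View pics/scenez.png

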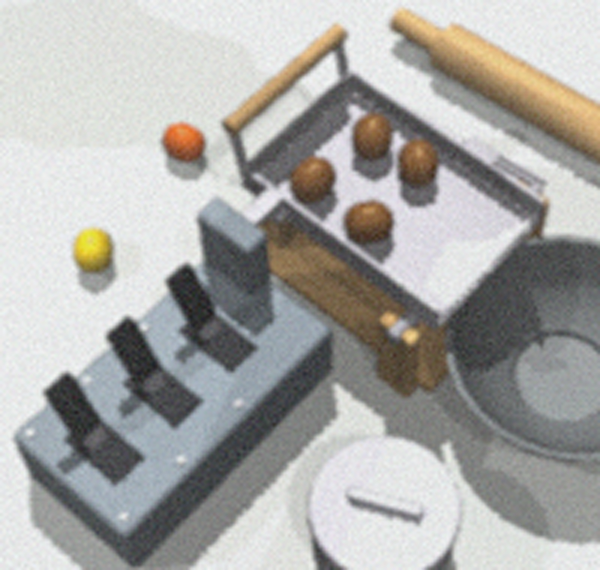

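```bash
cat > h.py <<'E'
import numpy as np, cv2
from plant import ctrl, viewer
def proj(f,P):
    P=np.atleast_2d(P); c=(np.c_[P,np.ones(len(P))]@np.array(f["camera_from_world"]).T)[:,:3]
    p=c@np.array(f["intrinsics"]).T; return p[:,:2]/p[:,2:]
E
python3 - <<'E'
from h import *
from scipy.optimize import least_squares
ft=viewer.grab_frame("top"); fs=viewer.grab_frame("scene")
b=np.array([-30,-210,0])
T=[(b+[55,115,65],(395,212)),(b+[55,-90,65],(735,290)),(b+[-55,-90,65],(697,470)),
 ([85,60,111],(148,40)),([85,-60,111],(353,82)),([-105,52,145],(54,373)),([-105,-52,145],(273,422))]
S=[(b+[-55,-90,65],(15,437)),(b+[55,-90,65],(130,540)),(b+[55,115,65],(330,335)),
 ([-105,52,145],(340,34)),([-105,-52,145],(230,126))]
Pt=np.array([t[0] for t in T],float);ut=np.array([t[1] for t in T])/3+[240,170]-.33
Ps=np.array([t[0] for t in S],float);us=np.array([t[1] for t in S])/3+[210,160]-.33
def W(p,P):
    c,s=np.cos(p[2]),np.sin(p[2]); return P@np.array([[c,-s,0],[s,c,0],[0,0,1]]).T+[p[0],p[1],0]
def r(p): return np.r_[(proj(ft,W(p,Pt))-ut),(proj(fs,W(p,Ps))-us)].ravel()
o=least_squares(r,[580,130,-.2],loss='soft_l1'); p=o.x; print(p); print(r(p).reshape(-1,2).round(1).tolist())
print(np.linalg.norm(proj(ft,[[600,100,80]])-proj(ft,[[610,100,80]])),"px/10mm")
pts=dict(tl=b+[-33,55,118],tm=b+[-33,0,118],tr=b+[-33,-55,118],bar=[-105,0,145],hinge=[65,0,85],bowl=[150,0,0],tlT=b+[33,55,118],tower=b+[-30,104,125])
for k,v in pts.items(): 
    w=W(p,np.array([v],float)); print(k,w.round(1).tolist(),proj(ft,w).round(1).tolist(),(3*(proj(ft,w)-[240,170])).round(),(3*(proj(fs,w)-[210,160])).round())
np.save("pose.npy",p)
E
```

```text
[ 5.88071725e+02  1.29305030e+02 -2.25296441e-01]
[[-2.1, -1.1], [2.1, -1.3], [2.2, 2.2], [-2.4, -1.8], [0.4, -0.4], [4.7, 1.4], [-3.2, -0.4], [-2.3, -0.3], [-2.0, -0.3], [1.4, -2.3], [-2.6, 1.0], [1.3, -0.8]]
5.874859599596129 px/10mm
tl [[492.0, -7.7, 118.0]] [[396.2, 297.6]] [[469. 383.]] [[176. 272.]]
tm [[479.8, -61.3, 118.0]] [[429.8, 305.0]] [[570. 405.]] [[117. 326.]]
tr [[467.5, -114.9, 118.0]] [[463.6, 312.5]] [[671. 428.]] [[ 55. 383.]]
bar [[485.7, 152.8, 145.0]] [[294.9, 302.7]] [[165. 398.]] [[283.  78.]]
hinge [[651.4, 114.8, 85.0]] [[320.0, 203.1]] [[240.  99.]] [[465. 257.]]
bowl [[734.3, 95.8, 0.0]] [[331.5, 166.1]] [[274. -12.]] [[547. 383.]]
tlT [[556.4, -22.4, 118.0]] [[404.6, 257.4]] [[494. 262.]] [[248. 329.]]
tower [[505.9, 39.4, 125.0]] [[366.9, 289.1]] [[381. 357.]] [[229. 223.]]
```

```bash
cat >> h.py <<'E'
def Wd(P): # dispenser->world
    p=np.load("pose.npy"); c,s=np.cos(p[2]),np.sin(p[2]); return np.array([[c,-s,0],[s,c,0],[0,0,1]])@np.array(P,float)+[p[0],p[1],0]
def Wb(P): return Wd(np.array(P,float)+[-30,-210,0])
def inb(w):
    p=np.load("pose.npy"); c,s=np.cos(p[2]),np.sin(p[2]); return np.array([[c,s,0],[-s,c,0],[0,0,1]])@(np.array(w)-[p[0],p[1],0])-[-30,-210,0]
def go(w):
    s=ctrl.sense(); R=np.array(s["tool_rot"]); p=np.load("pose.npy")
    print("t",s["time_s"],"bank pos",inb(s["eef_pos"]).round(1),"F",np.round(s["force"],1),"q7",round(s["q"][6],2))
    d=R.T@(np.array(w)-s["eef_pos"]); yaw=np.arctan2(R[1,1],R[0,1]); print("shift",d.round(1),"turn",round(-np.degrees(p[2]-yaw),1))
E
python3 -c "
from h import *
print(Wb([-80,0,150]));go(Wb([-80,0,150]))"
```

```text
[433.93863594 -50.81434894 150.        ]
t 1.4 bank pos [-181.2 -605.5  226.7] F [-0.8 -0.1 -0.6] q7 -0.21
shift [ 397.2 -468.1   76.7] turn -59.2
```

Call:
servo_tool(plan=[40,26,-31,0,-6,20,52,-62,0,-12,0,79,-93,0,-18,0,106,-124,0,-24,0,132,-156,0,-30,0,159,-187,0,-36,0,185,-218,0,-42,0,212,-249,0,-48,0,238,-281,0,-54,0,265,-312,0,-59.2], grip_force=10)

```text
time_s: 2.23
eef_pos: [356.4, -238.3, 227.0]
tool_rot: [[0.218, 0.976, -0.0], [0.976, -0.218, -0.001], [-0.001, 0.0, -1.0]]
force: [1.3, 0.2, 0.8]
gripper_width: 0.326
```

```bash
python3 -c "
from h import *
go(Wb([-80,0,92]))"
```

```text
t 2.2333 bank pos [-113.7 -200.   227. ] F [1.3 0.2 0.8] q7 0.2
shift [200.   34.8 134.7] turn 0.3
```

Call:
servo_tool(plan=[0,33,5,20,0.3,0,66,10,40,0.3,0,100,16,62,0.3,0,133,22,84,0.3,0,166,29,106,0.3,0,190,34,125,0.3,0,200,35,134,0.3,0,200,35,134,0.3,0,200,35,134,0.3])

```text
time_s: 2.98
eef_pos: [434.6, -52.3, 92.6]
tool_rot: [[0.226, 0.974, -0.001], [0.974, -0.226, 0.0], [0.0, -0.001, -1.0]]
force: [-0.1, -0.4, 0.6]
gripper_width: 0.005
```

```bash
python3 - <<'E'
from h import *
go(Wb([-58,0,92]))
for n in("top","wrist"):
    f=viewer.grab_frame(n); im=f["image"]
    if n=="top": im=cv2.resize(im[170:340,240:500],None,fx=3,fy=3)
    cv2.imwrite(f"pics/{n}1.png",cv2.convertScaleAbs(im,alpha=1.6))
E
```

```text
t 2.9833 bank pos [-79.   -1.3  92.6] F [-0.1 -0.4  0.6] q7 -0.59
shift [ 1.3 21.   0.6] turn -0.1
```

View pics/wrist1.png

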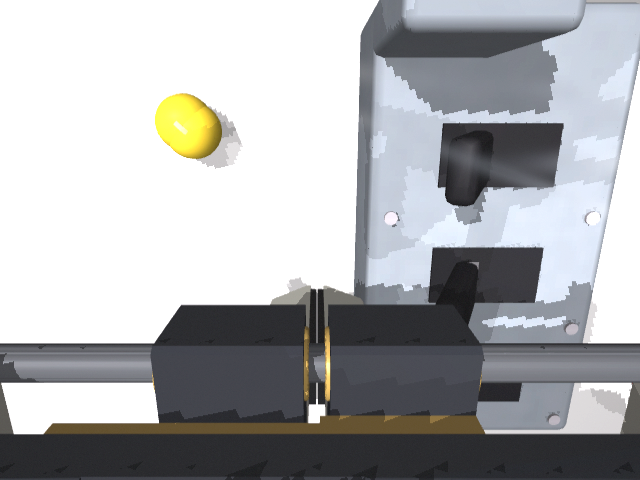

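View pics/top1.png

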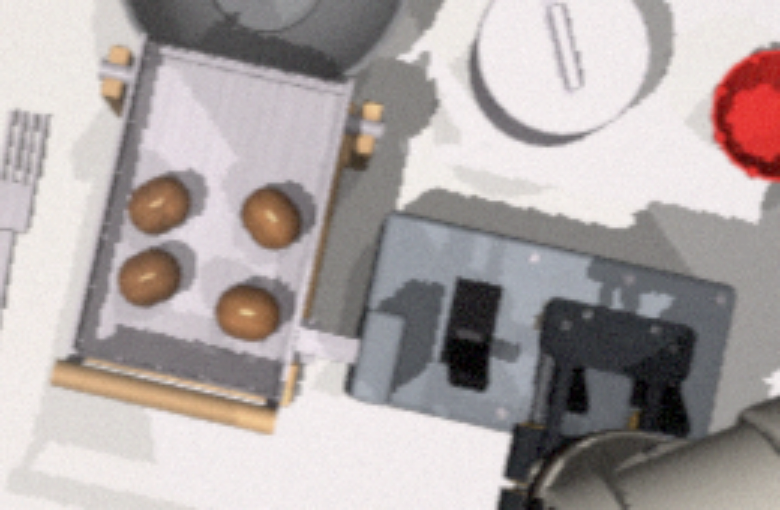

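Call:
servo_tool(plan=[0,1,5,0,0,0,1,11,0,0,0,1,16,0,0,0,1,18,0,0,0,1,20,0,0,0,1,22,0,0,0,1,22,0,0])

```text
time_s: 3.67
eef_pos: [456.9, -57.0, 92.8]
tool_rot: [[0.228, 0.974, 0.0], [0.974, -0.228, 0.0], [0.0, 0.0, -1.0]]
force: [-0.6, 0.4, -0.5]
gripper_width: 0.006
```

Call:
servo_tool(plan=[0,0,2,0,0,0,0,4,0,0,0,0,6,0,0,0,0,6,0,0])

```text
time_s: 4.0
eef_pos: [461.5, -58.1, 92.6]
tool_rot: [[0.228, 0.974, -0.002], [0.974, -0.228, -0.0], [-0.001, -0.002, -1.0]]
force: [-3.8, 1.4, 3.8]
gripper_width: 0.006
```

Call:
servo_tool(plan=[0,0,1.5,0,0,0,0,3,0,0,0,0,4,0,0,0,0,4,0,0])

```text
time_s: 4.33
eef_pos: [463.4, -58.5, 92.3]
tool_rot: [[0.227, 0.974, -0.006], [0.974, -0.227, -0.0], [-0.002, -0.006, -1.0]]
force: [-10.3, 2.0, 10.6]
gripper_width: 0.006
```

Call:
servo_tool(plan=[0,0,-20,0,0,0,10,-22,0,0,0,40,-22,0,0,0,55,-22,0,0,0,55,-14,0,0,0,55,-9,0,0,0,55,-6,0,0,0,55,-4,0,0,0,55,-2,0,0,0,55,-2,0,0])

```text
time_s: 5.17
eef_pos: [476.8, -6.0, 92.6]
tool_rot: [[0.229, 0.973, -0.0], [0.973, -0.229, -0.0], [-0.0, -0.0, -1.0]]
force: [-2.2, 1.4, 1.8]
gripper_width: 0.003
```

```bash
python3 -c "
from h import *
go(Wb([-58,55,92]))"
```

```text
t 5.1667 bank pos [-48.2  53.3  92.6] F [-2.2  1.4  1.8] q7 -0.71
shift [ 1.6 -9.8  0.6] turn -0.3
```

Call:
servo_tool(plan=[0,0,2,0,0,0,0,4,0,0,0,0,6,0,0,0,0,6,0,0])

```text
time_s: 5.5
eef_pos: [483.2, -7.1, 92.8]
tool_rot: [[0.229, 0.974, 0.001], [0.974, -0.229, -0.0], [-0.0, 0.001, -1.0]]
force: [-1.7, -0.6, 1.2]
gripper_width: 0.002
```

Call:
servo_tool(plan=[0,0,4,0,0,0,0,8,0,0,0,0,12,0,0,0,0,16,0,0,0,0,20,0,0,0,0,24,0,0,0,0,28,0,0,0,0,31,0,0,0,0,31,0,0])

```text
time_s: 6.25
eef_pos: [513.4, -13.7, 92.5]
tool_rot: [[0.228, 0.974, 0.0], [0.974, -0.228, 0.0], [0.0, 0.0, -1.0]]
force: [0.1, 0.1, -0.1]
gripper_width: 0.001
```

Call:
servo_tool(plan=[0,0,2,0,0,0,0,4,0,0,0,0,6,0,0,0,0,7,0,0,0,0,8,0,0,0,0,8,0,0])

```text
time_s: 6.75
eef_pos: [520.8, -15.6, 92.7]
tool_rot: [[0.228, 0.974, 0.0], [0.974, -0.228, -0.0], [-0.0, 0.0, -1.0]]
force: [-3.3, 0.2, -1.1]
gripper_width: 0.008
```

```bash
python3 - <<'E'
from h import *
go(Wb([-3,55,92]))
f=viewer.grab_frame("wrist"); cv2.imwrite("pics/w2.png",f["image"])
E
```

```text
t 6.75 bank pos [-3.2 53.7 92.7] F [-3.3  0.2 -1.1] q7 -0.69
shift [1.3 0.2 0.7] turn -0.3
```

View pics/w2.png

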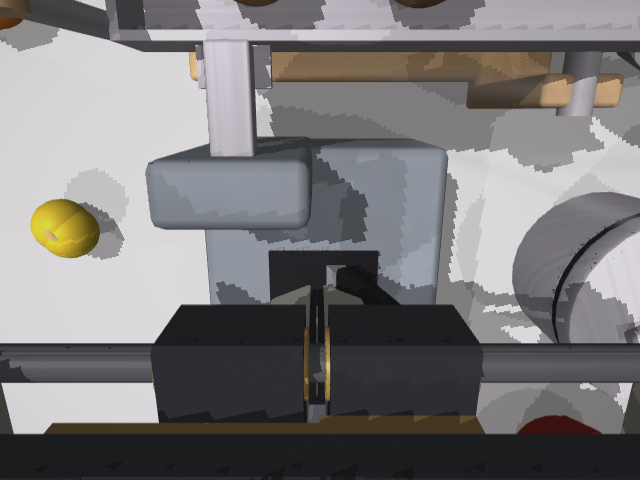

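Call:
servo_tool(plan=[0,0,2,0,0,0,0,4,0,0,0,0,5,0,0,0,0,5,0,0])

```text
time_s: 7.13
eef_pos: [526.1, -16.8, 92.9]
tool_rot: [[0.228, 0.974, 0.001], [0.974, -0.228, -0.0], [0.0, 0.001, -1.0]]
force: [-2.9, 0.5, -0.4]
gripper_width: 0.005
```

Call:
servo_tool(plan=[0,0,2,0,0,0,0,4,0,0,0,0,5,0,0,0,0,5,0,0])

```text
time_s: 7.47
eef_pos: [528.5, -17.3, 92.6]
tool_rot: [[0.228, 0.974, -0.004], [0.974, -0.228, -0.0], [-0.001, -0.004, -1.0]]
force: [-9.1, 0.1, 5.3]
gripper_width: 0.006
```

Call:
servo_tool(plan=[0,0,-30,0,0,0,0,-65,0,0,0,-10,-75,0,0,0,-40,-75,0,0,0,-54,-75,0,0,0,-54,-66,0,0,0,-54,-62,0,0,0,-54,-58,0,0,0,-54,-55,0,0,0,-54,-55,0,0])

```text
time_s: 8.3
eef_pos: [463.5, -56.7, 92.6]
tool_rot: [[0.227, 0.974, -0.004], [0.974, -0.227, -0.0], [-0.001, -0.004, -1.0]]
force: [-6.8, -0.5, 5.6]
gripper_width: 0.005
```

```bash
python3 - <<'E'
from h import *
go(Wb([-45,0,92]))
f=viewer.grab_frame("scene"); cv2.imwrite("pics/s3.png",cv2.resize(cv2.convertScaleAbs(f["image"][160:350,210:410],alpha=1.6),None,fx=3,fy=3))
E
```

```text
t 8.3 bank pos [-49.9   0.8  92.6] F [-6.8 -0.5  5.6] q7 -0.6
shift [-0.8  4.9  0.6] turn -0.2
```

View pics/s3.png

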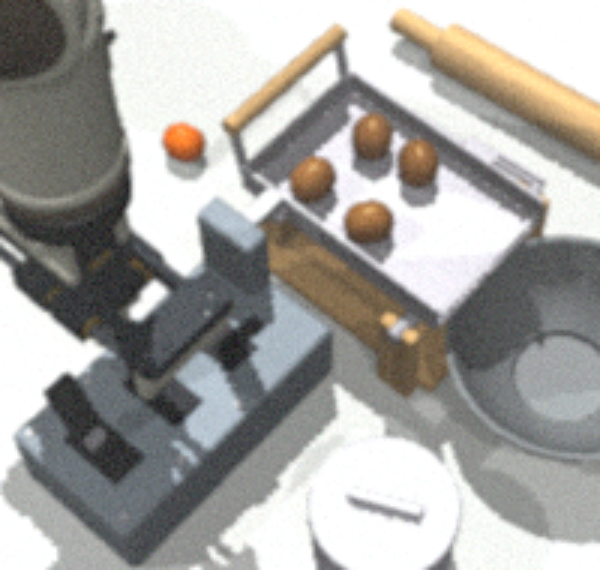

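Call:
servo_tool(plan=[0,0,1.5,0,0,0,0,3,0,0,0,0,3,0,0])

```text
time_s: 8.6
eef_pos: [464.3, -56.9, 92.3]
tool_rot: [[0.226, 0.974, -0.007], [0.974, -0.226, -0.0], [-0.002, -0.007, -1.0]]
force: [-12.0, 0.3, 11.3]
gripper_width: 0.002
```

Middle still locked; on to the right one.

Call:
servo_tool(plan=[0,0,-20,0,0,0,-10,-22,0,0,0,-40,-22,0,0,0,-56,-22,0,0,0,-56,-12,0,0,0,-56,-8,0,0,0,-56,-4,0,0,0,-56,-1,0,0,0,-56,1,0,0,0,-56,1,0,0])

```text
time_s: 9.43
eef_pos: [456.6, -112.0, 92.8]
tool_rot: [[0.226, 0.974, 0.001], [0.974, -0.226, 0.001], [0.001, 0.001, -1.0]]
force: [-0.8, 1.4, 0.5]
gripper_width: 0.005
```

```bash
python3 -c "
from h import *
go(Wb([-45,-55,92]))"
```

```text
t 9.4333 bank pos [-44.2 -54.6  92.8] F [-0.8  1.4  0.5] q7 -0.47
shift [-0.4 -0.8  0.8] turn -0.2
```

Call:
servo_tool(plan=[0,0,4,0,0,0,0,9,0,0,0,0,14,0,0,0,0,19,0,0,0,0,24,0,0,0,0,29,0,0,0,0,34,0,0,0,0,38,0,0,0,0,42,0,0,0,0,44,0,0])

```text
time_s: 10.27
eef_pos: [498.6, -123.4, 92.3]
tool_rot: [[0.228, 0.974, -0.001], [0.974, -0.228, 0.0], [0.0, -0.001, -1.0]]
force: [-3.6, -0.5, -1.3]
gripper_width: 0.008
```

Call:
servo_tool(plan=[0,0,2,0,0,0,0,3.5,0,0,0,0,5,0,0,0,0,6,0,0,0,0,6,0,0])

```text
time_s: 10.68
eef_pos: [503.2, -124.5, 92.6]
tool_rot: [[0.228, 0.974, -0.002], [0.974, -0.228, -0.0], [-0.001, -0.002, -1.0]]
force: [-5.5, 1.5, 1.4]
gripper_width: 0.004
```

```bash
python3 -c "
from h import *
go(Wb([5,-55,92]))"
```

```text
t 10.6833 bank pos [  4.  -56.4  92.6] F [-5.5  1.5  1.4] q7 -0.47
shift [1.4 1.  0.6] turn -0.3
```

Call:
servo_tool(plan=[0,0,1.5,0,0,0,0,3,0,0,0,0,3,0,0])

```text
time_s: 10.93
eef_pos: [503.5, -124.6, 92.4]
tool_rot: [[0.228, 0.974, -0.008], [0.974, -0.228, -0.0], [-0.002, -0.008, -1.0]]
force: [-13.6, 2.4, 10.1]
gripper_width: 0.004
```

Call:
servo_tool(plan=[0,0,-30,0,0,0,0,-65,0,0,0,8,-77,0,0,0,40,-77,0,0,0,56,-77,0,0,0,56,-68,0,0,0,56,-62,0,0,0,56,-58,0,0,0,56,-55,0,0,0,56,-55,0,0])

```text
time_s: 11.77
eef_pos: [467.2, -59.1, 92.7]
tool_rot: [[0.229, 0.973, 0.0], [0.973, -0.229, 0.0], [0.0, 0.0, -1.0]]
force: [-0.2, 0.5, 0.6]
gripper_width: 0.007
```

```bash
python3 -c "
from h import *
go(Wb([-45,0,92]))"
```

```text
t 11.7667 bank pos [-45.8  -0.7  92.7] F [-0.2  0.5  0.6] q7 -0.6
shift [0.7 0.8 0.7] turn -0.4
```

Right thrown, and the middle now gives.

Call:
servo_tool(plan=[0,0,4,0,0,0,0,9,0,0,0,0,14,0,0,0,0,19,0,0,0,0,24,0,0,0,0,29,0,0,0,0,34,0,0,0,0,38,0,0,0,0,42,0,0,0,0,45,0,0])

```text
time_s: 12.6
eef_pos: [509.9, -68.4, 92.2]
tool_rot: [[0.228, 0.974, -0.001], [0.974, -0.228, 0.0], [0.0, -0.002, -1.0]]
force: [-2.6, 0.7, -1.0]
gripper_width: 0.005
```

Call:
servo_tool(plan=[0,0,2,0,0,0,0,3.5,0,0,0,0,5,0,0,0,0,7,0,0,0,0,7,0,0])

```text
time_s: 13.02
eef_pos: [516.1, -69.7, 92.6]
tool_rot: [[0.228, 0.974, -0.002], [0.974, -0.228, 0.0], [-0.0, -0.002, -1.0]]
force: [-5.6, 0.3, 1.9]
gripper_width: 0.007
```

```bash
python3 -c "
from h import *
go(Wb([5,0,92]))"
```

```text
t 13.0167 bank pos [ 4.3 -0.  92.6] F [-5.6  0.3  1.9] q7 -0.59
shift [0.  0.7 0.6] turn -0.3
```

Call:
servo_tool(plan=[0,0,1.5,0,0,0,0,3,0,0,0,0,3,0,0])

```text
time_s: 13.27
eef_pos: [516.3, -69.7, 92.5]
tool_rot: [[0.227, 0.974, -0.007], [0.974, -0.227, -0.0], [-0.002, -0.007, -1.0]]
force: [-14.6, 3.0, 10.5]
gripper_width: 0.007
```

Call:
servo_tool(plan=[0,0,-30,0,0,0,0,-60,0,0,0,0,-85,-10,0,20,0,-85,-45,0,44,20,-85,-75,0,44,60,-85,-90,0,44,100,-85,-90,0,44,140,-85,-90,0,44,180,-85,-90,0,44,180,-85,-90,0])

```text
time_s: 14.1
eef_pos: [480.8, 134.9, 185.4]
tool_rot: [[0.217, 0.976, 0.008], [0.976, -0.217, 0.008], [0.009, 0.006, -1.0]]
force: [0.6, 0.8, 0.6]
gripper_width: 0.449
```

```bash
python3 - <<'E'
from h import *
go(Wb([-75,210,131]))
f=viewer.grab_frame("scene"); cv2.imwrite("pics/s4.png",cv2.resize(cv2.convertScaleAbs(f["image"][160:350,210:410],alpha=1.6),None,fx=3,fy=3))
f=viewer.grab_frame("wrist"); cv2.imwrite("pics/w4.png",f["image"])
print(proj(f,[Wd([-105,0,145]),Wd([-105,50,145]),Wd([-105,-50,145])]))
E
```

```text
t 14.1 bank pos [-75.8 191.5 185.4] F [0.6 0.8 0.6] q7 -0.88
shift [18.   0.6 54.6] turn 0.4
[[315.41183476 232.0598511 ]
 [315.84371983 124.6718659 ]
 [315.03518002 325.71484465]]
```

View pics/s4.png

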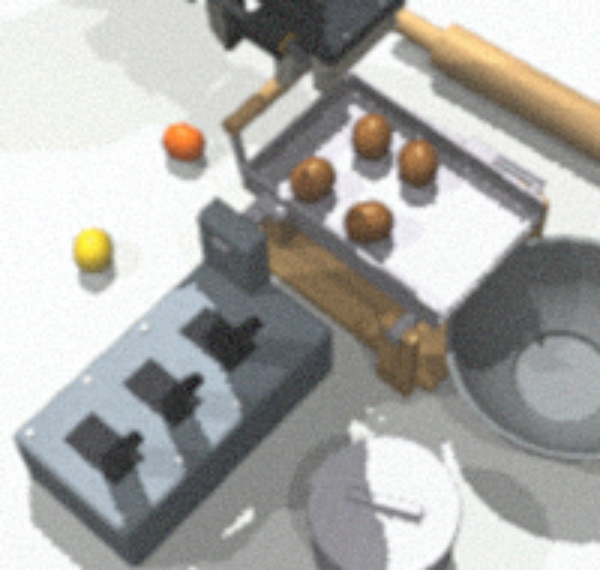

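View pics/w4.png

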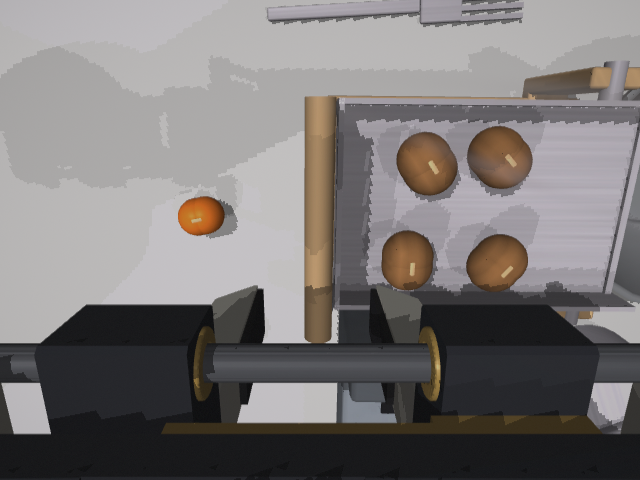

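Call:
servo_tool(plan=[44,12,1,0,0.3,44,18,1,10,0.3,44,18,1,15,0.3,44,18,1,15,0.3], grip_force=20)

```text
time_s: 14.53
eef_pos: [483.1, 139.4, 166.8]
tool_rot: [[0.234, 0.972, -0.001], [0.972, -0.234, -0.001], [-0.001, -0.001, -1.0]]
force: [0.4, -0.1, -0.3]
gripper_width: 0.479
```

```bash
python3 -c "
from h import *
go(Wb([-73,210,131]))"
```

```text
t 14.5333 bank pos [-74.6 196.4 166.8] F [ 0.4 -0.1 -0.3] q7 -0.94
shift [13.7  1.5 35.8] turn -0.7
```

Call:
servo_tool(plan=[44,13,2,0,-0.6,44,13,2,18,-0.6,44,13,2,35,-0.6,44,13,2,35,-0.6,14,13,2,35,-0.6,10,13,2,35,-0.6,10,13,2,35,-0.6,10,13,2,35,-0.6,10,13,2,35,-0.6], grip_force=15)

```text
time_s: 15.28
eef_pos: [487.4, 153.6, 133.3]
tool_rot: [[0.223, 0.975, -0.001], [0.975, -0.223, -0.0], [-0.0, -0.001, -1.0]]
force: [-10.3, 1.8, 8.7]
gripper_width: 0.166
```

```bash
python3 - <<'E'
from h import *
go(Wb([-73,210,131])); print(ctrl.sense()["gripper_width"]*92)
f=viewer.grab_frame("wrist"); cv2.imwrite("pics/w5.png",f["image"])
# lift shifts relative to now: tool y=+x, z=-up
for th in np.arange(0,.95,.05):
    c,s=np.cos(th),np.sin(th); print(round(th,2),round(-170*c+60*s+170,1),round(-(170*s+60*c-60),1))
E
```

```text
t 15.2833 bank pos [-73.5 211.2 133.3] F [-10.3   1.8   8.7] q7 -1.0
shift [-1.2  0.5  2.3] turn 0.0
15.306977352766049
0.0 0.0 -0.0
0.05 3.2 -8.4
0.1 6.8 -16.7
0.15 10.9 -24.7
0.2 15.3 -32.6
0.25 20.1 -40.2
0.3 25.3 -47.6
0.35 30.9 -54.7
0.4 36.8 -61.5
0.45 43.0 -68.0
0.5 49.6 -74.2
0.55 56.4 -80.0
0.6 63.6 -85.5
0.65 71.0 -90.6
0.7 78.6 -95.4
0.75 86.5 -99.8
0.8 94.6 -103.8
0.85 102.9 -107.3
0.9 111.3 -110.5
```

View pics/w5.png

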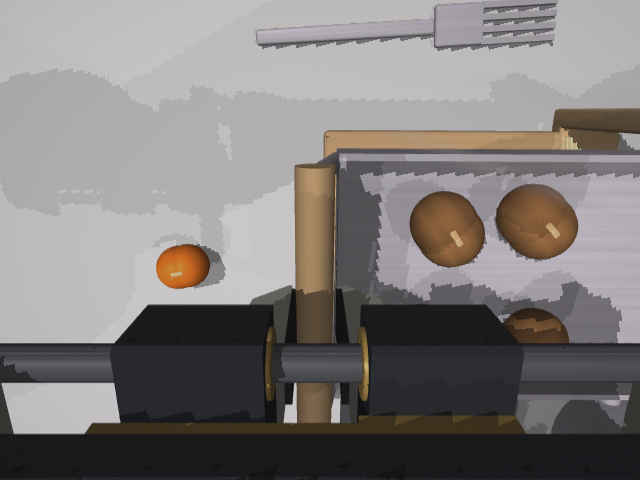

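Call:
servo_tool(plan=[10,0,-2,-2,0,10,0,0,-8,0,10,0,3,-15,0,10,0,7,-23,0,10,0,11,-31,0,10,0,16,-39,0,10,0,21,-46,0,10,0,26,-53,0,10,0,26,-53,0], grip_force=20)

```text
time_s: 16.08
eef_pos: [514.2, 147.3, 187.0]
tool_rot: [[0.224, 0.975, -0.0], [0.975, -0.224, -0.0], [-0.0, -0.0, -1.0]]
force: [-0.9, 0.2, -2.6]
gripper_width: 0.144
```

```bash
python3 - <<'E'
from h import *
go(Wb([-73,210,131]));s=ctrl.sense(); print(s["gripper_width"]*92)
f=viewer.grab_frame("scene"); cv2.imwrite("pics/s6.png",cv2.resize(cv2.convertScaleAbs(f["image"][130:350,210:450],alpha=1.6),None,fx=2.5,fy=2.5))
E
```

```text
t 16.0833 bank pos [-46.1 211.1 187. ] F [-0.9  0.2 -2.6] q7 -0.92
shift [ -1.  -26.9  56. ] turn -0.0
13.28876628103237
```

View pics/s6.png

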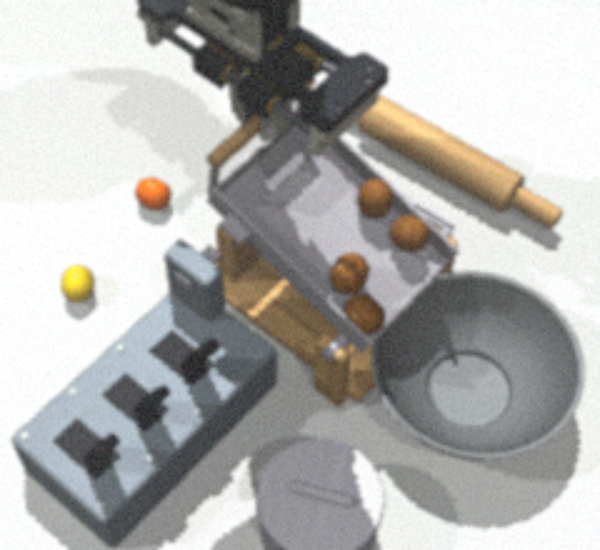

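Call:
servo_tool(plan=[10,0,7,-8,0,10,0,13,-14.7,0,10,0,20,-21,0,10,0,26.6,-26.7,0,10,0,34,-32,0,10,0,41,-37,0,10,0,49,-42,0,10,0,57,-46.5,0,10,0,65,-50.5,0,10,0,69,-52,0])

```text
time_s: 16.97
eef_pos: [581.3, 131.9, 240.4]
tool_rot: [[0.223, 0.975, -0.0], [0.975, -0.223, -0.001], [-0.001, -0.0, -1.0]]
force: [-9.2, -2.4, 12.0]
gripper_width: 0.145
```

Call:
servo_tool(plan=[10,0,4,-1.8,0,10,0,4,-1.8,0,10,0,4,-1.8,0,10,0,4,-1.8,0,10,0,4,-1.8,0,10,0,4,-1.8,0])

```text
time_s: 17.47
eef_pos: [584.8, 131.0, 241.7]
tool_rot: [[0.223, 0.975, -0.0], [0.975, -0.223, -0.002], [-0.002, 0.0, -1.0]]
force: [-7.1, -1.6, 9.3]
gripper_width: 0.143
```

```bash
python3 - <<'E'
from h import *
go(Wb([-73,210,131]));s=ctrl.sense(); print(s["gripper_width"]*92)
f=viewer.grab_frame("scene"); cv2.imwrite("pics/s7.png",cv2.resize(cv2.convertScaleAbs(f["image"][130:350,210:450],alpha=1.6),None,fx=2.5,fy=2.5))
E
```

```text
t 17.4667 bank pos [ 26.5 210.9 241.7] F [-7.1 -1.6  9.3] q7 -0.83
shift [ -0.7 -99.5 110.7] turn 0.0
13.135683767012793
```

View pics/s7.png

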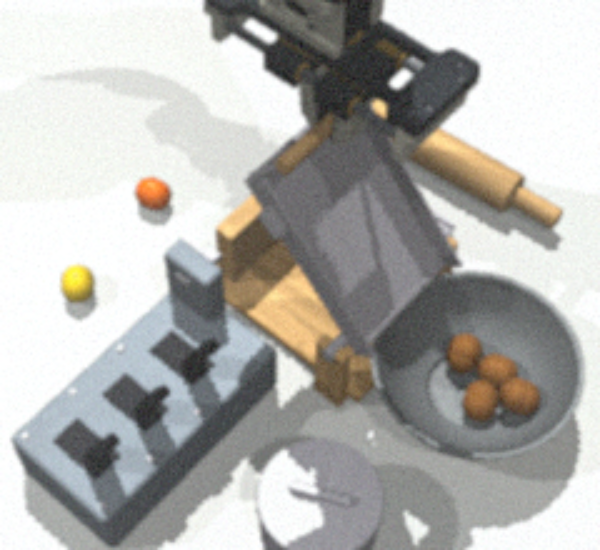

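Call:
servo_tool(plan=[10,0,-6.6,2.8,0,10,0,-14.7,6.8,0,10,0,-22.6,11.2,0,10,0,-30.2,16,0,10,0,-37.6,21.1,0,10,0,-44.8,26.6,0,10,0,-51.6,32.4,0,10,0,-58.2,38.6,0,10,0,-64.4,45.1,0,10,0,-70.3,51.9,0])

```text
time_s: 18.35
eef_pos: [516.1, 147.3, 186.9]
tool_rot: [[0.223, 0.975, 0.001], [0.975, -0.223, 0.001], [0.001, 0.001, -1.0]]
force: [-0.2, 1.1, -0.6]
gripper_width: 0.141
```

```bash
python3 - <<'E'
from h import *
go(Wb([-73.5,211,133.3]))
E
```

```text
t 18.35 bank pos [-44.1 211.4 186.9] F [-0.2  1.1 -0.6] q7 -0.92
shift [ -0.4 -29.4  53.6] turn 0.0
```

Call:
servo_tool(plan=[10,0,-5,6,0,10,0,-10,13,0,10,0,-15,21,0,10,0,-19,29,0,10,0,-23.4,37,0,10,0,-26.5,44,0,10,0,-28,48,0,10,0,-29,51,0,10,0,-30,53,0,10,0,-30,53,0])

```text
time_s: 19.18
eef_pos: [486.8, 154.1, 134.4]
tool_rot: [[0.222, 0.975, -0.0], [0.975, -0.222, 0.001], [0.001, -0.0, -1.0]]
force: [-1.0, 3.8, -1.5]
gripper_width: 0.14
```

```bash
python3 - <<'E'
from h import *
go(Wb([-73.5,211,133.3]))
E
```

```text
t 19.1833 bank pos [-74.2 211.6 134.4] F [-1.   3.8 -1.5] q7 -1.0
shift [-0.6  0.7  1.1] turn 0.1
```

Call:
servo_tool(plan=[10,0,-0.5,1,0,10,0,-0.5,2,0,10,0,-0.5,3,0,10,0,-0.5,3,0])

```text
time_s: 19.52
eef_pos: [486.7, 154.2, 133.3]
tool_rot: [[0.223, 0.975, 0.001], [0.975, -0.223, -0.001], [-0.001, 0.001, -1.0]]
force: [-6.9, 0.7, 15.3]
gripper_width: 0.147
```

Upward reaction of 15 N: the tray rests. Release, opening slowly.

Call:
servo_tool(plan=[18,0,-0.5,1,0,25,0,0,0,0,35,0,0,0,0,44,0,0,0,0,44,0,0,0,0,44,0,0,-5,0,44,0,0,-20,0,44,0,0,-45,0,44,0,0,-75,0,44,0,0,-100,0])

```text
time_s: 20.35
eef_pos: [486.4, 154.1, 233.3]
tool_rot: [[0.222, 0.975, -0.0], [0.975, -0.222, 0.0], [0.0, -0.0, -1.0]]
force: [0.6, 0.7, -0.1]
gripper_width: 0.482
```

Call:
servo_tool(plan=[44,0,-40,-10,0,44,0,-70,-10,0,44,0,-70,-10,0,44,0,-70,-10,0])

```text
time_s: 20.68
eef_pos: [417.4, 169.4, 242.1]
tool_rot: [[0.221, 0.975, 0.002], [0.975, -0.221, -0.002], [-0.002, 0.002, -1.0]]
force: [0.8, -0.8, 0.0]
gripper_width: 0.481
```

```bash
python3 - <<'E'
from h import *
go(Wb([-73,210,131]))
f=viewer.grab_frame("scene"); cv2.imwrite("pics/s8.png",cv2.resize(cv2.convertScaleAbs(f["image"][130:350,210:450],alpha=1.6),None,fx=2.5,fy=2.5))
f=viewer.grab_frame("top"); cv2.imwrite("pics/t8.png",cv2.resize(cv2.convertScaleAbs(f["image"][90:340,170:530],alpha=1.6),None,fx=2.2,fy=2.2))
for t in("bowl","walnut0"): print(t,[(round(d["score"],2),np.round(d["point"]).tolist()) for d in viewer.boxes_of(t,f)])
E
```

```text
t 20.6833 bank pos [-145.3  210.9  242.1] F [ 0.8 -0.8  0. ] q7 -0.87
shift [ -0.9  72.1 111.3] turn 0.1
bowl [(0.74, [751.0, 94.0, 33.0])]
walnut0 [(0.8, [781.0, 102.0, 43.0]), (0.79, [386.0, 32.0, 30.0]), (0.6, [723.0, 128.0, 31.0]), (0.58, [751.0, 91.0, 31.0]), (0.45, [392.0, 147.0, 23.0]), (0.38, [756.0, 95.0, 25.0])]
```

View pics/s8.png

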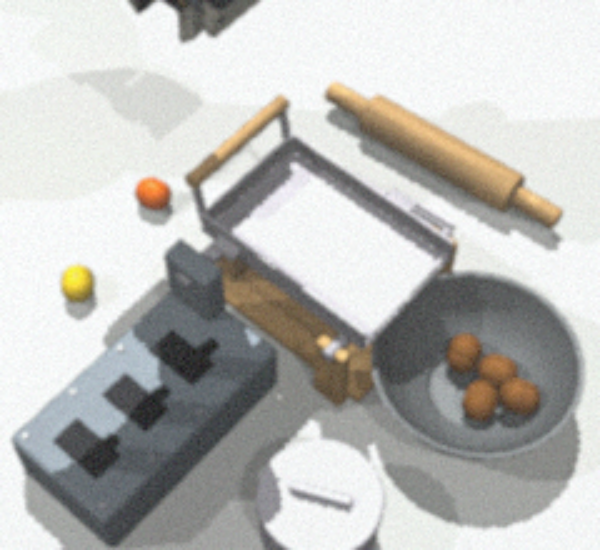

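View pics/t8.png

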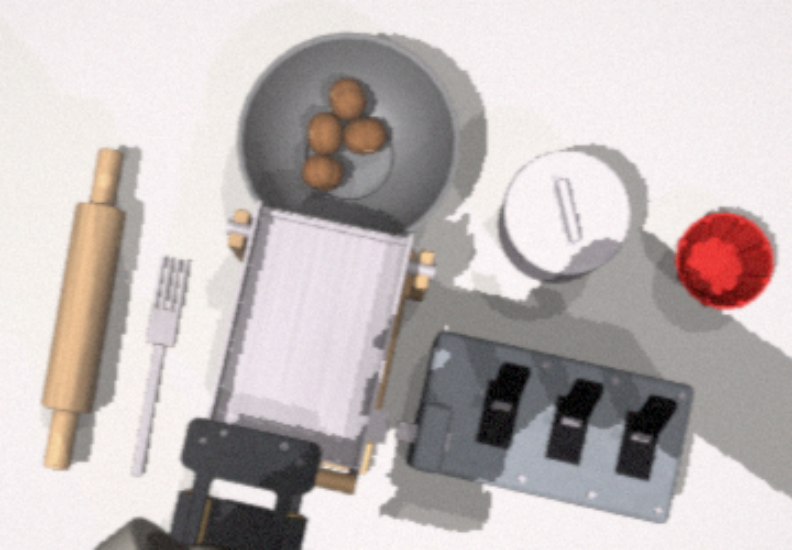

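```bash
python3 -c "
from h import *
print(ctrl.finish_job())"
```

```text
the job is handed in; nothing more can be done
None
```

I threw all three levers in the order that gave (left, right, middle), and the tray poured all four walnuts into the bowl. I then lowered the tray and handed the job in at about 21 s of the 72 s limit. No verdict was reported.

- **Levers:** I probed with closed fingers. The middle lever was locked the first two times, so I backed off each time. Measured forces at the locked lever and the far stops peaked at about 17 N. The last pictures show all three leaning to the far side with the bolt drawn back.
- **Tray:** I raised it by the bar to about 0.84 rad, estimated from the arm's position. I then followed the same arc back down until it pressed on the stand with 15 N, and released it. It looks level and empty in the final view.
- **Walnuts and bowl:** All four sit near the middle of the bowl. Their positions match the picture taken just after the pour, so they appear at rest. The bowl, tin, mould, rolling pin and fork look to be where they were, judged by eye.
- **Grip misalignment:** When I first gripped the bar, the side force was about 10 N, because I was 2–3 mm off along x. I corrected that before lifting.
- **Detector misfire:** The final walnut check listed six hits. Two were the orange and yellow look-alikes, and the other four were in the bowl, matching what the picture shows.

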